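# Wind the plate tray out of a reader with its fold-out crank

### The job

The plate reader has lost power, so wind its tray out by hand. First move the brown bottle that stands in front of the hatch out of the tray's way and leave it standing on the counter; then swing the folded crank handle on top of the reader fully upright, wind the wheel clockwise until the tray is all the way out, and fold the handle flat again. Do not pull on the tray itself or start winding before the handle is upright, and leave the jar, the pot and the pipette-tip box where they are.

Things in the scene. Friction and masses are not known exactly. Their poses are not given: they have to be found in the camera images.
- reader: Fixed plate reader: cream box with grey top, 284 x 284 mm, 120 mm high. Origin: centre of its underside; z up. Hatch in its +y side (y = 140 mm); the tray comes out along +y, 22 to 70 mm above the counter, its 120 mm wide front plate sweeping x = -60 to +60, y = 140 to 266 mm in this frame. Wheel axis vertical at x = 0, y = -20 mm. Dark key panel on the -x side.
- crank (a joint): Turn of the flat black handwheel (diameter 164 mm, flat top 149 mm above the counter) about its vertical axis, rad: grows as it turns clockwise seen from above, from 0 (tray in) to a stop at 6.6 (tray fully out); it drives the tray 18.2 mm per rad. It starts between 0 and 1.4. Friction about 0.1 N m, it stays where it is left; about 2 N at the handle turns it.
- handle (a joint): Fold angle of the crank handle about its pivot, rad: 0 folded flat (lying from the pivot inward across the wheel's centre), 1.571 upright against its stop. A stiff friction hinge (0.3 N m, about 5 N at 65 mm from the pivot) holds it at any angle.
- wheel_centre (a point): Centre of the handwheel's flat top, on its axis, 149 mm above the counter.
- handle_pivot (a point): Pivot of the crank handle, 62 mm from the wheel axis, 18 mm above the wheel's flat top (167 mm above the counter), between two steel ears 32 mm apart over their outsides that end 7 mm above it. Turns with the wheel. The pivot pin lies level, along the wheel's tangent, so the handle folds in the radial upright plane.
- handle_tip (a point): Centre of the handle's free end face, 80 mm from the pivot. The handle is a round bare-aluminium grip, diameter 18 mm near the pivot, 25 to 26 mm from 40 to 70 mm out. Folded, its centre line is 18 mm above the wheel's flat top, about 5 mm of air under it. Upright, its tip is 247 mm above the counter.
- tray: Tray with a white plate on it and a cream upright front plate (120 x 6 x 48 mm, 22 to 70 mm above the counter). Origin: at counter height under the inner face of the front plate, on the reader's middle line; its outer face is 6 mm further along the reader's +y. The origin's y in the reader's frame is 140 mm with the tray in and 260 mm fully out. Geared to the wheel.
- bottle: Brown glass reagent bottle with paper label, standing loose on the counter in front of the hatch: diameter 68 mm up to 93 mm, then narrowing to a 27 mm neck; round black cap, diameter 31 mm, from 134 to 150 mm high. About 0.35 kg. Origin: centre of its underside; z is up along it.
- jar: Bystander: white jar with yellow lid, diameter 72 mm, 85 mm high, origin at the centre of its underside.
- pot: Bystander: white specimen pot with red lid, diameter 60 mm, 70 mm high, origin at the centre of its underside.
- tipbox: Bystander: grey pipette-tip box with clear lid, 87 x 127 x 73 mm high, origin at the centre of its underside.

How it is judged:
By the outcome, as a careful person would: the job done as asked, in the order asked, and still so for the second after the job is handed in, with the robot touching nothing.
It also fails if it takes over 72 s, if anything falls off the work surface, if the arm or the gripper's body presses on something with over 40 N, if the wrist force passes 120 N, or if a joint passes its speed limit or range.

### The arm

A 6-joint arm with a two-finger parallel gripper is mounted at the origin on the work surface. World frame = base frame: x ahead of the robot, y to its left, z up, the work surface at z = 0. Lengths are in m, angles in rad, forces in N, time in s.
With the tool pointing down it reaches from about 0.35 to 0.725 m from the base axis. Payload 4.3 kg.
Tool frame: the origin (TCP) lies between the finger pads; the fingertips stand 25 mm ahead of it and the grasp point (between the pads) lies 6 mm ahead of it (bot.finger_overhang is the distance from the TCP to the fingertips, in m); z points along the fingers, y is the line along which they close (so a half turn about z gives the same grasp; the last joint's range is limited). The gripper opens to 85 mm and grips with 20 to 120 N. Pads are 22 mm wide; open, the fingers measure 114 mm over their backs; the gripper's body (76 mm by 85 mm) begins 54 mm behind the grasp point. The pads swing forward as they close: fully open they stand 13 mm farther back than shut.
Start: joints at [-1.276, 0.377, 0.081, 1.274, 0, 1.46], TCP at [0.226, -0.529, 0.256] pointing down, gripper open.
Joint ranges: [-2.72, 2.72], [-0.84, 1.66], [-1.02, 1.22], [-1.77, 2.12], [-1.37, 1.28], [-3.14, 3.14]. Speed limits (rad/s): [2.57, 2.57, 3.14, 3.14, 3.14, 3.14].

### API

Orientations are given as a 3x3 rotation matrix whose columns are the frame's x, y, z axes.
In Python, from rig import bot gives the robot as it stands.
- The arm moves only by the shell command python3 shift.py 'ROWS' [OPENING]. ROWS is a JSON list of rows, 1 to 20 of them, each of 6 numbers: dx, dy, dz in m, then a rotation vector rx, ry, rz in rad; each row is the pose to reach, as a shift and turn from the pose commanded when the command began, along the tool's axes at that moment; what a row does not reach only later rows make up. A row lasts 1/10 s, in which the tool goes at most 0.05 m and 0.15 rad, less where a joint would pass 70% of its speed; a pose out of reach is approached as far as the arm can. OPENING is the opening from 0.0 (shut) to 1.0 (fully open), set as the command begins (- or left out keeps the last). The fingers move at their own pace and stop on an object; the grip force is fixed at half the most. Time passes only in rows, so rows that do not move let the fingers close. It prints the time, the measured TCP pose, the force, the opening and the grip force at its end. Input that does not fit is refused with a message, and nothing moves.
- bot.observe(): the state, without advancing time (a new reading comes with each control period).
- bot.get_image(name): name is "scene" or "top"; returns a dict with "img" (400x640x3 uint8, red, green, blue), "z_map" (400x640 float32, m along the optical axis (not along the pixel's ray), 0 where there is no reading), "mtx" (3x3 intrinsics, pixels), "view" (4x4, takes a point from world to camera coordinates). Camera axes: x right, y up, looking along -z (the intrinsics and any distortion apply to the point x, -y, -z); pixel columns grow to the right and rows downward; lengths in m; the calibration is good to about 2 mm. A picture is of the moment at which its call begins.
- bot.finish_job(): hands the job in; it is judged then, once.
The state is a dict: "clock": time; "joint_pos": joint angles; "qvel": joint speeds; "joint_efforts": joint torques, N m; "ee_pos": TCP position; "eef_rot": TCP orientation; "wrist_force": force on the tool from outside, world axes, zero at the start; "ft_torque": the same for the moment, N m; "gripper_width": opening from 0.0 (shut) to 1.0 (fully open); "grip_force": force on a finger pad.
Only numpy, scipy, OpenCV 4.12 (cv2) and the standard library are available. Lean on these libraries where they do the work, as an engineer would, in place of code of your own. Each camera call takes 0.05 s, during which the arm holds its last target. There are 200 camera calls.

## Working session

There is one attempt and no reset: what is moved stays moved. The work goes in short steps, Python scripts to look and compute and a shell command to move; the robot and the scene stay as the last step left them, time stands still between calls to the robot, and variables do not carry over. Pictures are saved under pics/ and viewed, at most 12 in all, crops included, and the job is handed in when it is done.

```bash
ls; mkdir -p pics
cat > h.py <<'E'
import numpy as np, cv2
from rig import bot
def snap(n,fn=None):
    d=bot.get_image(n)
    if fn: cv2.imwrite('pics/'+fn,d['img'][:,:,::-1])
    return d
def cloud(d):
    z=d['z_map'];h,w=z.shape;K=d['mtx'];v,u=np.mgrid[:h,:w]
    p=np.stack([(u-K[0,2])/K[0,0]*z,-(v-K[1,2])/K[1,1]*z,-z,np.ones_like(z)],-1)
    return (p@np.linalg.inv(d['view']).T)[...,:3]
E
python3 - <<'E'
from h import *
for n in('scene','top'):
    d=snap(n,n+'0.png');np.savez(n+'0.npz',**d);print(d['mtx'],d['view'],[k for k in d])
s=bot.observe();print(s)
E
```

```text
pics
rig.py
shift.py
[[458.94527279   0.         323.99560664]
 [  0.         458.94527279 200.22365533]
 [  0.           0.           1.        ]] [[-0.12890101  0.99147306  0.01912334  0.11206193]
 [-0.68401262 -0.10285751  0.72218215  0.26434651]
 [ 0.71799113  0.08000941  0.69143853 -2.01080166]
 [ 0.          0.          0.          1.        ]] ['img', 'z_map', 'mtx', 'view']
[[483.16984784   0.         307.11509185]
 [  0.         483.16984784 199.28211037]
 [  0.           0.           1.        ]] [[ 0.01623508 -0.9998639  -0.00293392 -0.03531866]
 [ 0.99143116  0.01571762  0.12968123 -0.52111405]
 [-0.12961746 -0.00501417  0.9915514  -1.78432861]
 [ 0.          0.          0.          1.        ]] ['img', 'z_map', 'mtx', 'view']
{'clock': 0.1, 'joint_pos': array([-1.27630171e+00,  3.78016304e-01,  7.97596263e-02,  1.27438934e+00,
       -1.40722884e-05,  1.46052261e+00]), 'qvel': array([ 0.00192078, -0.00022869,  0.00386855, -0.0004541 , -0.00035269,
       -0.0014617 ]), 'joint_efforts': array([ 1.63952602e-03, -4.64696789e+01,  2.70581549e+01,  1.19876582e-02,
       -5.15177805e-05, -7.34961446e-06]), 'ee_pos': array([ 0.2262965 , -0.52801005,  0.25543929]), 'eef_rot': array([[ 9.19193703e-01,  3.93805325e-01, -5.50350065e-04],
       [ 3.93805664e-01, -9.19192026e-01,  1.76597270e-03],
       [ 1.89572063e-04, -1.84000196e-03, -9.99998289e-01]]), 'wrist_force': array([0.54502399, 0.34175259, 0.29220927]), 'ft_torque': array([ 0.02446397, -0.02093483,  0.01851195]), 'grip_force': 0.0, 'gripper_width': 1.0009214096410037}
```

View pics/scene0.png

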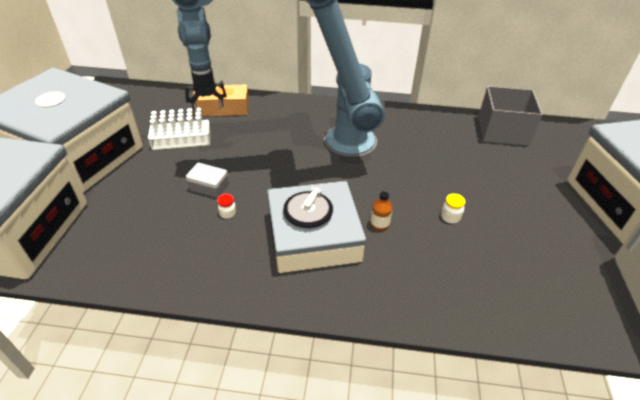

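View pics/top0.png

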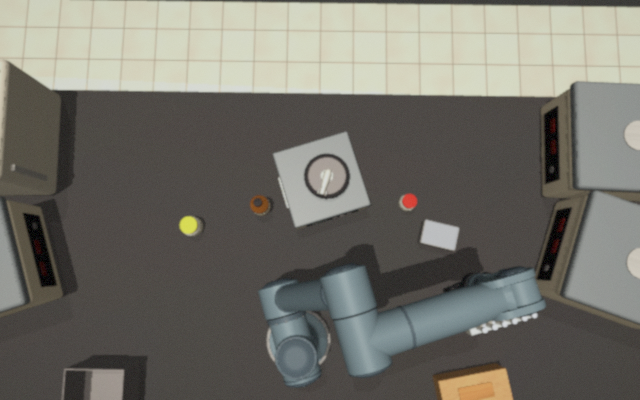

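The scene shows the reader mid-table (scene 315,225; top 321,180) with the hatch facing left in the top view. The bottle is at top (260,205), the jar at (190,226), the pot at (408,202) and the tip box at (440,235). I'll measure these next.

Run:
```python
from h import *
for n,(u0,u1,v0,v1) in dict(scene=(255,415,165,275),top=(235,385,120,240)).items():
    d=dict(np.load(n+'0.npz'));P=cloud(d);im=d['img'].astype(int);z=P[...,2]
    R=np.zeros(z.shape,bool);R[v0:v1,u0:u1]=1
    m=R&(abs(z-.12)<.006)
    pts=P[m][:,:2];r=cv2.minAreaRect((pts*1000).astype(np.float32));print(n,'top face',r,np.median(z[m]))
    m=R&(abs(z-.149)<.005);print('wheel',m.sum(),P[m].mean(0),cv2.minEnclosingCircle((P[m][:,:2]*1000).astype(np.float32)))
    m=R&(z>.158)&(z<.2);
    print('handle',m.sum(),P[m].mean(0),np.median(z[m]));q=P[m][:,:2];c=q.mean(0);w=np.linalg.svd(q-c)[2][0];t=(q-c)@w;print(w,c+w*t.min(),c+w*t.max())
    # bottle etc
    for nm,(a,b) in (dict(bottle=(383,197),jar=(455,201),pot=(226,200),tip=(206,176)) if n=='scene' else dict(bottle=(258,202),jar=(188,225),pot=(409,201),tip=(440,235))).items():
        s=P[b-22:b+23,a-22:a+23].reshape(-1,3);s=s[(s[:,2]>.02)&(abs(s[:,:2]-P[b,a,:2]).max(1)<.08)]
        top=np.percentile(s[:,2],97);k=s[s[:,2]>top-.012];print(nm,'top',top,'ctr',(k.min(0)+k.max(0))/2,k.max(0)-k.min(0))
    c=im[v0:v1,u0:u1].astype(np.uint8)[:,:,::-1];cv2.imwrite(f'pics/{n}c.png',cv2.resize(c,None,fx=5,fy=5,interpolation=cv2.INTER_CUBIC))
```

```text
scene top face ((568.2625732421875, -17.365646362304688), (290.8460693359375, 403.6037292480469), 18.02698516845703) 0.1209460273098738
wheel 1239 [ 0.59920564 -0.08268284  0.14998713] ((561.3021240234375, -0.5292892456054688), 179.81019592285156)
handle 183 [ 0.56990115 -0.08520041  0.17457325] 0.17583788890466256
[ 0.95926801 -0.28249759] [ 0.52064158 -0.07069382] [ 0.61647629 -0.09891646]
bottle top 0.15135423084575717 ctr [0.49618651 0.14972401 0.14801348] [0.03348332 0.03068957 0.01708019]
jar top 0.08938467863234731 ctr [0.41698037 0.40372304 0.08503533] [0.06772176 0.06251775 0.01524815]
pot top 0.07570351302327011 ctr [ 0.49388766 -0.4252227   0.07230668] [0.10399883 0.09978325 0.01642898]
tip top 0.07928929849993957 ctr [ 0.39463974 -0.50899227  0.07515974] [0.11423513 0.13868686 0.01567738]
top top face ((567.7305908203125, -20.074691772460938), (284.3669738769531, 403.57257080078125), 17.861799240112305) 0.1203434189074537
wheel 1159 [ 0.5906567  -0.08643464  0.14941672] ((554.30029296875, -6.112693786621094), 178.4246063232422)
handle 218 [ 0.56963131 -0.0895251   0.17298485] 0.17453786264261106
[-0.84455651  0.53546643] [ 0.64662169 -0.1383386 ] [0.4075916  0.01321145]
bottle top 0.15442391397442315 ctr [0.49366674 0.1466331  0.15176851] [0.02859626 0.02497307 0.01628491]
jar top 0.09285495007673307 ctr [0.41390093 0.40249508 0.09191276] [0.05898502 0.06198327 0.02203455]
pot top 0.0787808019604471 ctr [ 0.49074866 -0.4290674   0.07576324] [0.10358146 0.10487963 0.017667  ]
tip top 0.08201725046121679 ctr [ 0.39480607 -0.51301435  0.07847812] [0.10442355 0.1412931  0.01684933]
```

View pics/topc.png

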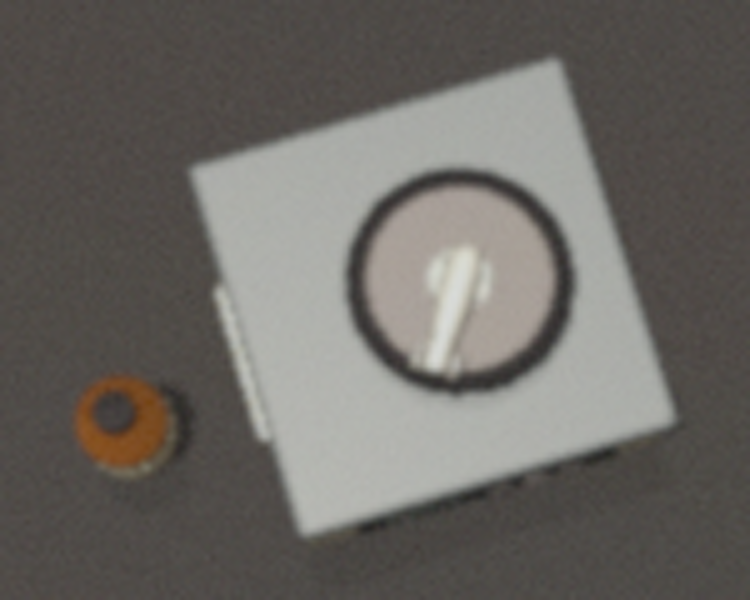

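View pics/scenec.png

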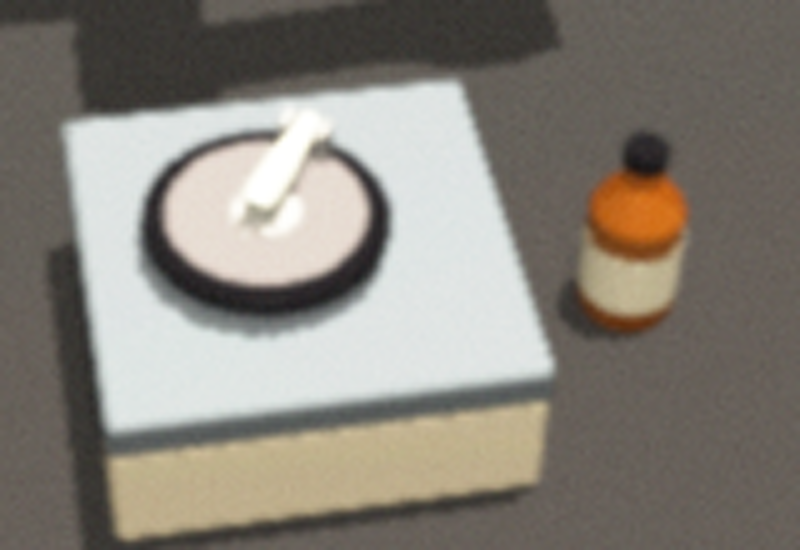

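The top crop shows the reader corners at about (190,167), (558,58), (677,425) and (302,535). The handle's pivot end is at (438,365) and its tip at (463,250). The bottle cap is at (114,412). In the scene crop the pivot is at (303,122), the tip at (258,208) and the cap at (646,150). I'll triangulate from both views.

```bash
cat >> h.py <<'E'
def proj(d,pts):
    q=np.c_[np.atleast_2d(pts),np.ones(len(np.atleast_2d(pts)))]@d['view'].T
    K=d['mtx'];return np.c_[K[0,0]*q[:,0]/-q[:,2]+K[0,2],K[1,2]+K[1,1]*q[:,1]/q[:,2]]
def Pm(d): return d['mtx']@np.diag([1,-1,-1.])@d['view'][:3]
def tri(d1,p1,d2,p2):
    X=cv2.triangulatePoints(Pm(d1),Pm(d2),np.float64(p1).T.reshape(2,-1),np.float64(p2).T.reshape(2,-1));return (X[:3]/X[3]).T
def ray(d,p,z):
    # point on pixel ray at height z
    out=[]
    for u,v in np.atleast_2d(p):
        M=Pm(d);A=np.array([M[0]-u*M[2],M[1]-v*M[2]]);out.append(np.linalg.solve(A[:,:2],-(A[:,2]*z+A[:,3])))
    return np.array(out)
E
python3 - <<'E'
from h import *
T=dict(np.load('top0.npz'));S=dict(np.load('scene0.npz'))
f=lambda a,o:(np.array(a)+.5)/5-.5+np.array(o)
t=f([(190,167),(558,58),(677,425),(302,535),(438,365),(463,250),(114,412),(460,281)],(235,120))
s=f([(552,376),(108,437),(63,123),(462,82),(303,122),(258,205),(646,150),(265,222)],(255,165))
np.set_printoptions(precision=4,suppress=True)
print(tri(T,t,S,s))
for d,p in((T,t),(S,s)):
    c=ray(d,p[:4],.12);e=[c[1]-c[2] ,c[0]-c[3],c[0]-c[1],c[3]-c[2]]
    print('c',c.mean(0),'yaw of +y',[np.degrees(np.arctan2(v[1],v[0])) for v in e],[np.linalg.norm(v) for v in e])
    print('piv',ray(d,p[4:5],.170),'tip',ray(d,p[5:6],.172),'cap',ray(d,p[6:7],.15),'wheel',ray(d,p[7:8],.149))
# wheel from black rim: ellipse
for n,d in(('T',T),('S',S)):
    P=cloud(d);im=d['img'].max(2);m=(im<80)&(abs(P[...,2]-.147)<.008)&(abs(P[...,0]-.59)<.12)&(abs(P[...,1]+.085)<.12)
    e=cv2.fitEllipse(cv2.convexHull(np.argwhere(m)[:,::-1].astype(np.int32)));print(n,m.sum(),e,ray(d,[e[0]],.149))
E
```

```text
[[ 0.6779  0.1013  0.1193]
 [ 0.7639 -0.1645  0.1164]
 [ 0.4946 -0.2513  0.1198]
 [ 0.4114  0.0171  0.1208]
 [ 0.5274 -0.0785  0.1739]
 [ 0.6091 -0.0953  0.1737]
 [ 0.4941  0.149   0.1493]
 [ 0.5926 -0.0941  0.1424]]
c [ 0.5868 -0.076 ] yaw of +y [np.float64(17.8892588036066), np.float64(18.010581355084604), np.float64(107.76703675120179), np.float64(107.29783849830032)] [np.float64(0.2820774793717979), np.float64(0.2797918128939573), np.float64(0.2799240028943253), np.float64(0.279345795245756)]
piv [[ 0.5281 -0.0798]] tip [[ 0.6095 -0.0963]] cap [[0.494  0.1472]] wheel [[ 0.5916 -0.0952]]
c [ 0.5875 -0.0723] yaw of +y [np.float64(17.950579970896282), np.float64(16.894623445467776), np.float64(108.52431142874916), np.float64(107.38858866586413)] [np.float64(0.2858849985481737), np.float64(0.28037066574016695), np.float64(0.27804120629637263), np.float64(0.2832078060908466)]
piv [[ 0.5232 -0.0777]] tip [[ 0.6074 -0.0946]] cap [[0.4946 0.1508]] wheel [[ 0.5991 -0.0915]]
T 291 ((326.6003112792969, 175.9390106201172), (43.493072509765625, 44.4093132019043), 135.8399200439453) [[ 0.5911 -0.0952]]
S 334 ((307.5314025878906, 209.707275390625), (36.117733001708984, 48.371036529541016), 88.16694641113281) [[ 0.6023 -0.0912]]
```

```bash
cat >> h.py <<'E'
from scipy.spatial.transform import Rotation as Ro
def row(p,yaw=None):
    s=bot.observe();R=s['eef_rot'];p=np.array(p)
    out=R.T@(p-s['ee_pos'])
    rv=np.zeros(3)
    if yaw is not None:
        c,n=np.cos(yaw),np.sin(yaw);Rt=np.array([[c,n,0],[n,-c,0],[0,0,-1]]);rv=Ro.from_matrix(R.T@Rt).as_rotvec()
    print(np.round(np.r_[out,rv],4).tolist())
E
python3 -c "
from h import *
row([.494,.149,.225],2.936)"
```

```text
[0.5127, -0.5168, 0.0315, -0.0005, -0.0024, -2.5312]
```

```bash
F='x'; python3 shift.py '[[0.513, -0.517, 0.03, 0, 0, -2.531], [0.513, -0.517, 0.03, 0, 0, -2.531], [0.513, -0.517, 0.03, 0, 0, -2.531], [0.513, -0.517, 0.03, 0, 0, -2.531], [0.513, -0.517, 0.03, 0, 0, -2.531], [0.513, -0.517, 0.03, 0, 0, -2.531], [0.513, -0.517, 0.03, 0, 0, -2.531], [0.513, -0.517, 0.03, 0, 0, -2.531], [0.513, -0.517, 0.03, 0, 0, -2.531], [0.513, -0.517, 0.03, 0, 0, -2.531], [0.513, -0.517, 0.03, 0, 0, -2.531], [0.513, -0.517, 0.03, 0, 0, -2.531], [0.513, -0.517, 0.03, 0, 0, -2.531], [0.513, -0.517, 0.03, 0, 0, -2.531], [0.513, -0.517, 0.03, 0, 0, -2.531], [0.513, -0.517, 0.03, 0, 0, -2.531], [0.513, -0.517, 0.03, 0, 0, -2.531], [0.513, -0.517, 0.03, 0, 0, -2.531], [0.513, -0.517, 0.03, 0, 0, -2.531], [0.513, -0.517, 0.03, 0, 0, -2.531]]' 1.0
python3 -c "
from h import *
row([.494,.149,.146],2.936);print(bot.observe()['joint_pos'])"
```

```text
clock: 2.1
ee_pos: [0.4942, 0.1484, 0.2262]
eef_rot: [[-0.978, 0.207, -0.0], [0.207, 0.978, -0.0], [0.0, -0.0, -1.0]]
wrist_force: [-0.3, -0.5, 0.3]
gripper_width: 1.001
grip_force: 0.0
[0.0003, 0.0005, 0.0802, -0.0002, -0.0002, -0.0025]
[ 1.68786213e-01  2.68943611e-01 -1.50288650e-01  1.15186540e+00
 -8.81010922e-05  3.76899228e-01]
```

```bash
python3 shift.py '[[0, 0, 0.03, 0, 0, 0], [0, 0, 0.055, 0, 0, 0], [0, 0, 0.075, 0, 0, 0], [0, 0, 0.08, 0, 0, 0], [0, 0, 0.08, 0, 0, 0]]'; python3 shift.py '[[0, 0, 0, 0, 0, 0], [0, 0, 0, 0, 0, 0], [0, 0, 0, 0, 0, 0], [0, 0, 0, 0, 0, 0], [0, 0, 0, 0, 0, 0], [0, 0, 0, 0, 0, 0], [0, 0, 0, 0, 0, 0], [0, 0, 0, 0, 0, 0]]' 0.0
python3 -c "
from h import *
row([.46,.262,.146])"
```

```text
clock: 2.6
ee_pos: [0.4937, 0.1483, 0.1458]
eef_rot: [[-0.979, 0.205, -0.002], [0.205, 0.979, -0.0], [0.002, -0.001, -1.0]]
wrist_force: [0.7, -0.4, 0.2]
gripper_width: 1.001
grip_force: 0.0
clock: 3.4
ee_pos: [0.4952, 0.149, 0.1473]
eef_rot: [[-0.979, 0.204, 0.002], [0.204, 0.979, 0.001], [-0.002, 0.001, -1.0]]
wrist_force: [-0.4, 0.8, 6.5]
gripper_width: 0.35
grip_force: 59.1
[0.0576, 0.1034, 0.0012, 0.0, 0.0, 0.0]
```

```bash
python3 shift.py '[[0, 0, -0.01, 0, 0, 0], [0, 0, -0.025, 0, 0, 0], [0.01, 0.02, -0.03, 0, 0, 0], [0.025, 0.045, -0.03, 0, 0, 0], [0.04, 0.07, -0.03, 0, 0, 0], [0.052, 0.094, -0.03, 0, 0, 0], [0.058, 0.103, -0.03, 0, 0, 0], [0.058, 0.103, -0.03, 0, 0, 0], [0.058, 0.103, -0.02, 0, 0, 0], [0.058, 0.103, -0.01, 0, 0, 0], [0.058, 0.103, -0.004, 0, 0, 0], [0.058, 0.103, -0.001, 0, 0, 0], [0.058, 0.103, 0.0005, 0, 0, 0], [0.058, 0.103, 0.0005, 0, 0, 0]]'
python3 shift.py '[[0, 0, 0, 0, 0, 0], [0, 0, 0, 0, 0, 0], [0, 0, 0, 0, 0, 0], [0, 0, 0, 0, 0, 0], [0, 0, 0, 0, 0, 0], [0, 0, 0, 0, 0, 0]]' 1.0
python3 shift.py '[[0, 0, -0.02, 0, 0, 0], [0, 0, -0.05, 0, 0, 0], [0, 0, -0.09, 0, 0, 0], [0, 0, -0.11, 0, 0, 0], [0, 0, -0.11, 0, 0, 0]]'
python3 - <<'E'
from h import *
d=snap('scene');np.savez('scene1.npz',**d);t=snap('top');np.savez('top1.npz',**t)
a=d['img'][140:290,190:430,::-1];b=t['img'][110:260,200:440,::-1]
cv2.imwrite('pics/c1.png',cv2.resize(np.vstack([a[:100+50],b]),None,fx=2,fy=2,interpolation=cv2.INTER_CUBIC))
# hover above handle contact 55mm from pivot
w=np.array([.593,-.0935]);ph=2.936;u=np.array([np.cos(ph),np.sin(ph)])
print(w+u*.062,w+u*.007);row(list(w+u*.007)+[.255],ph)
E
```

```text
clock: 4.8
ee_pos: [0.4594, 0.2605, 0.1474]
eef_rot: [[-0.979, 0.206, 0.002], [0.205, 0.979, -0.001], [-0.002, -0.0, -1.0]]
wrist_force: [-3.9, -2.8, 9.4]
gripper_width: 0.345
grip_force: 61.6
clock: 5.4
ee_pos: [0.4587, 0.2614, 0.1457]
eef_rot: [[-0.979, 0.204, -0.0], [0.204, 0.979, -0.0], [0.0, -0.0, -1.0]]
wrist_force: [-0.3, -0.1, 0.3]
gripper_width: 0.999
grip_force: 0.0
clock: 5.9
ee_pos: [0.4606, 0.2623, 0.2593]
eef_rot: [[-0.979, 0.204, 0.006], [0.204, 0.979, 0.003], [-0.006, 0.004, -1.0]]
wrist_force: [-0.2, 0.2, -0.2]
gripper_width: 1.002
grip_force: 0.0
[ 0.53230571 -0.08084286] [ 0.58614742 -0.09207097]
[-0.1969, -0.3201, 0.0006, 0.0002, 0.0005, -0.0001]
```

View pics/c1.png

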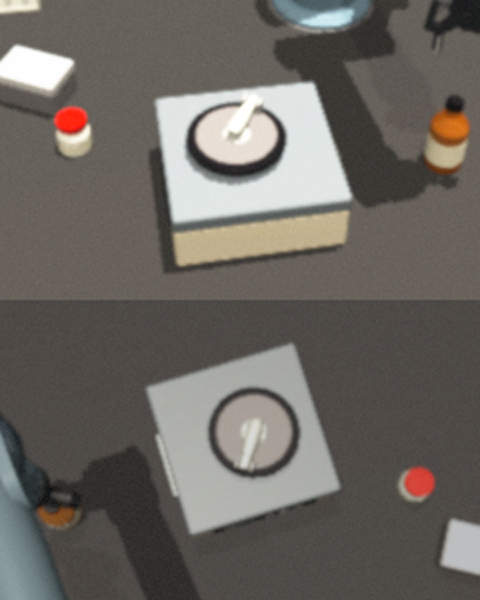

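The bottle stands clear of the hatch (upper view 447,135). The reader, pot and tip box have not moved. Next is the handle.

```bash
python3 shift.py '[[-0.03, -0.04, 0, 0, 0, 0], [-0.05, -0.08, 0, 0, 0, 0], [-0.08, -0.125, 0, 0, 0, 0], [-0.105, -0.17, 0, 0, 0, 0], [-0.13, -0.21, 0, 0, 0, 0], [-0.155, -0.25, 0, 0, 0, 0], [-0.18, -0.29, 0, 0, 0, 0], [-0.197, -0.32, 0, 0, 0, 0], [-0.197, -0.32, 0, 0, 0, 0], [-0.197, -0.32, 0.0, 0, 0, 0]]' 0.65
python3 shift.py '[[0, 0, 0.03, 0, 0, 0], [0, 0, 0.05, 0, 0, 0], [0, 0, 0.065, 0, 0, 0], [0, 0, 0.071, 0, 0, 0], [0, 0, 0.074, 0, 0, 0], [0, 0, 0.074, 0, 0, 0]]'
python3 - <<'E'
from h import *
d=snap('scene');t=snap('top')
a=d['img'][150:250,250:390,::-1];b=t['img'][120:220,250:390,::-1]
cv2.imwrite('pics/c2.png',cv2.resize(np.vstack([a,b]),None,fx=3,fy=3,interpolation=cv2.INTER_CUBIC))
row([.58615,-.09207,.18],2.936)
print(bot.observe()['joint_pos'])
E
```

```text
clock: 7.0
ee_pos: [0.5851, -0.0925, 0.2536]
eef_rot: [[-0.979, 0.206, -0.004], [0.206, 0.979, 0.001], [0.004, 0.001, -1.0]]
wrist_force: [0.9, 0.4, 0.4]
gripper_width: 0.651
grip_force: 0.0
clock: 7.6
ee_pos: [0.5859, -0.0913, 0.1818]
eef_rot: [[-0.979, 0.203, -0.0], [0.203, 0.979, 0.0], [0.0, 0.0, -1.0]]
wrist_force: [-0.0, 0.5, -0.7]
gripper_width: 0.65
grip_force: 0.0
[0.0004, -0.0002, 0.0027, -0.0001, 0.0014, 0.0003]
[-2.62224141e-01  4.42508659e-01 -1.22861342e-02  1.11454979e+00
 -3.91172084e-05 -5.69635733e-02]
```

View pics/c2.png

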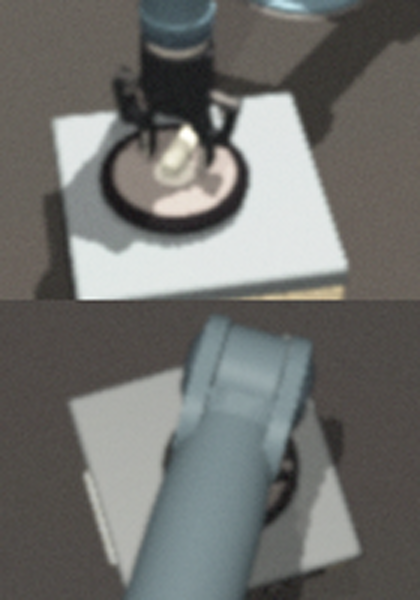

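The handle (crop 180,150) lies between the fingers, which are at about (150,145) and (212,150). I'll close on it.

```bash
python3 shift.py '[[0, 0, 0, 0, 0, 0], [0, 0, 0, 0, 0, 0], [0, 0, 0, 0, 0, 0], [0, 0, 0, 0, 0, 0], [0, 0, 0, 0, 0, 0], [0, 0, 0, 0, 0, 0]]' 0.0
python3 - <<'E'
import numpy as np
r=.055
for a in np.arange(10,101,10):
    t=np.radians(a);print(a,round(r*(1-np.cos(t)),4),round(-r*np.sin(t),4))
E
```

```text
clock: 8.3
ee_pos: [0.5866, -0.0921, 0.1827]
eef_rot: [[-0.979, 0.204, 0.002], [0.204, 0.979, -0.0], [-0.002, 0.0, -1.0]]
wrist_force: [-0.4, 1.7, 5.8]
gripper_width: 0.27
grip_force: 58.2
10 0.0008 -0.0096
20 0.0033 -0.0188
30 0.0074 -0.0275
40 0.0129 -0.0354
50 0.0196 -0.0421
60 0.0275 -0.0476
70 0.0362 -0.0517
80 0.0454 -0.0542
90 0.055 -0.055
100 0.0646 -0.0542
```

```bash
python3 shift.py '[[0.0002, 0, -0.005, 0, 0, 0], [0.001, 0, -0.01, 0, 0, 0], [0.002, 0, -0.0145, 0, 0, 0], [0.0033, 0, -0.019, 0, 0, 0], [0.005, 0, -0.0235, 0, 0, 0], [0.0074, 0, -0.0275, 0, 0, 0], [0.010, 0, -0.0315, 0, 0, 0], [0.013, 0, -0.0354, 0, 0, 0], [0.013, 0, -0.0354, 0, 0, 0]]'
python3 -c "
from h import *
row([.58615,-.09207,.181]);"
```

```text
clock: 9.2
ee_pos: [0.5713, -0.089, 0.217]
eef_rot: [[-0.979, 0.204, -0.004], [0.204, 0.979, 0.001], [0.004, -0.0, -1.0]]
wrist_force: [-5.5, 1.5, -11.8]
gripper_width: 0.269
grip_force: 60.5
[-0.0153, 0.0, 0.036, 0.0, 0.0, 0.0]
```

Lifting at about 13 N, as expected. I'll continue the arc from 40° to about 93°.

```bash
python3 shift.py '[[0.0033, 0, -0.0035, 0, 0, 0], [0.0066, 0, -0.0067, 0, 0, 0], [0.0105, 0, -0.0096, 0, 0, 0], [0.0145, 0, -0.0122, 0, 0, 0], [0.0188, 0, -0.0145, 0, 0, 0], [0.0232, 0, -0.0163, 0, 0, 0], [0.0278, 0, -0.0178, 0, 0, 0], [0.0325, 0, -0.0188, 0, 0, 0], [0.037, 0, -0.0194, 0, 0, 0], [0.042, 0, -0.0196, 0, 0, 0], [0.045, 0, -0.0196, 0, 0, 0], [0.045, 0, -0.0196, 0, 0, 0]]'
python3 - <<'E'
from h import *
d=snap('scene')
cv2.imwrite('pics/c3.png',cv2.resize(d['img'][130:270,240:400,::-1],None,fx=4,fy=4,interpolation=cv2.INTER_CUBIC))
row([.5323,-.0808,.235],2.936)
E
```

```text
clock: 10.4
ee_pos: [0.5329, -0.0814, 0.2402]
eef_rot: [[-0.979, 0.204, 0.01], [0.204, 0.979, -0.003], [-0.011, -0.001, -1.0]]
wrist_force: [7.2, -1.4, -10.5]
gripper_width: 0.259
grip_force: 57.3
[0.0008, 0.0004, 0.0053, -0.0009, 0.0108, -0.0002]
```

View pics/c3.png

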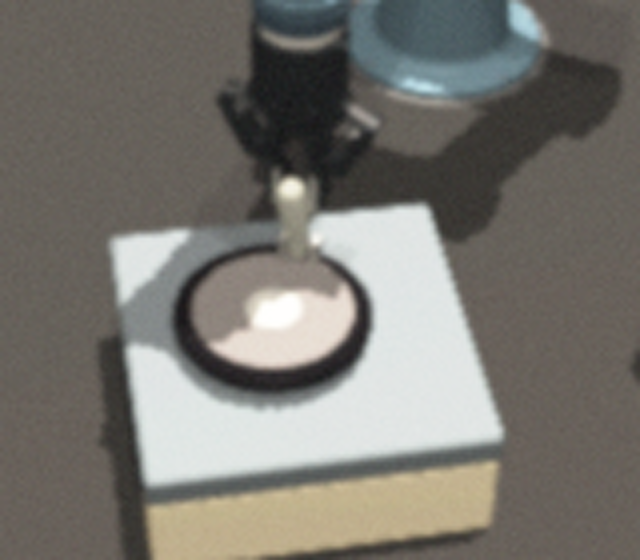

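The handle looks upright in the fingers (crop 293,210). I'll press outward a little to confirm it is at the stop.

```bash
python3 shift.py '[[0.003, 0, 0, 0, 0, 0], [0.006, 0, 0, 0, 0, 0], [0.006, 0, 0, 0, 0, 0]]'
```

```text
clock: 10.75
ee_pos: [0.5274, -0.0802, 0.2409]
eef_rot: [[-0.979, 0.204, 0.011], [0.204, 0.979, -0.003], [-0.012, -0.001, -1.0]]
wrist_force: [6.4, -1.1, -7.7]
gripper_width: 0.249
grip_force: 57.1
```

```bash
python3 shift.py '[[0.006, 0, 0, 0, 0, 0], [0.006, 0, 0, 0, 0, 0]]'
```

```text
clock: 10.95
ee_pos: [0.5215, -0.0791, 0.2411]
eef_rot: [[-0.979, 0.205, 0.012], [0.205, 0.979, -0.004], [-0.012, -0.001, -1.0]]
wrist_force: [6.1, -1.1, -6.1]
gripper_width: 0.236
grip_force: 55.8
```

Run:
```python
from h import *
d=snap('scene');np.set_printoptions(precision=4,suppress=True)
a=d['img'][165:220,295:335,::-1]
cv2.imwrite('pics/c4.png',cv2.resize(a,None,fx=10,fy=10,interpolation=cv2.INTER_CUBIC))
print((proj(d,[[.5323,-.0808,.167],[.5323,-.0808,.247],[.5215,-.079,.247]])-[295,165])*10)
```

```text
[[188.873  264.1632]
 [189.8495  79.7567]
 [200.2724  58.7088]]
```

View pics/c4.png

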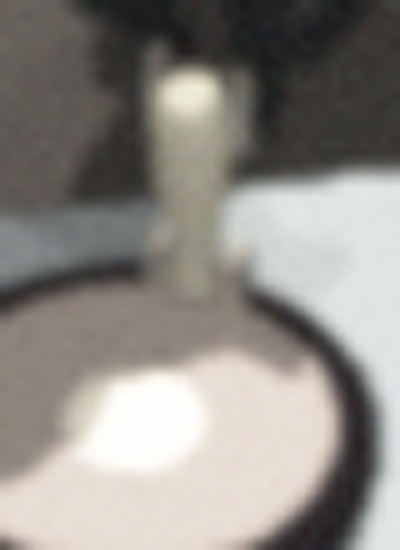

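The tip (190,90) matches a vertical handle given this view's known offset of about 1 px. The pads slide past it with the force steady, so it is on its stop. I'll open to a loose cage and re-centre.

```bash
python3 shift.py '[[0, 0, 0, 0, 0, 0], [0, 0, 0, 0, 0, 0], [0, 0, 0, 0, 0, 0]]' 0.38
python3 -c "
from h import *
row([.5323,-.0808,.229],2.936);print(bot.observe()['joint_pos'])"
```

```text
clock: 11.3
ee_pos: [0.5184, -0.0781, 0.2389]
eef_rot: [[-0.979, 0.204, 0.004], [0.204, 0.979, -0.001], [-0.004, -0.001, -1.0]]
wrist_force: [-0.3, -0.2, -0.0]
gripper_width: 0.378
grip_force: 0.0
[-0.0141, 0.0002, 0.0099, -0.0006, 0.0038, -0.0002]
[-2.70453659e-01  2.76412725e-01 -1.06915353e-01  1.18367217e+00
 -3.67594391e-04 -6.46931196e-02]
```

```bash
python3 - <<'E'
import numpy as np
print([[round(.062*(np.cos(t)-1),4),round(.062*np.sin(t),4),0,0,0,round(t,2)] for t in np.arange(1,21)*.15])
E
python3 shift.py '[[-0.007, 0, 0.003, 0, 0, 0], [-0.014, 0, 0.008, 0, 0, 0], [-0.014, 0, 0.01, 0, 0, 0], [-0.014, 0, 0.01, 0, 0, 0]]'
```

```text
[[np.float64(-0.0007), np.float64(0.0093), 0, 0, 0, np.float64(0.15)], [np.float64(-0.0028), np.float64(0.0183), 0, 0, 0, np.float64(0.3)], [np.float64(-0.0062), np.float64(0.027), 0, 0, 0, np.float64(0.45)], [np.float64(-0.0108), np.float64(0.035), 0, 0, 0, np.float64(0.6)], [np.float64(-0.0166), np.float64(0.0423), 0, 0, 0, np.float64(0.75)], [np.float64(-0.0235), np.float64(0.0486), 0, 0, 0, np.float64(0.9)], [np.float64(-0.0312), np.float64(0.0538), 0, 0, 0, np.float64(1.05)], [np.float64(-0.0395), np.float64(0.0578), 0, 0, 0, np.float64(1.2)], [np.float64(-0.0484), np.float64(0.0605), 0, 0, 0, np.float64(1.35)], [np.float64(-0.0576), np.float64(0.0618), 0, 0, 0, np.float64(1.5)], [np.float64(-0.0669), np.float64(0.0618), 0, 0, 0, np.float64(1.65)], [np.float64(-0.0761), np.float64(0.0604), 0, 0, 0, np.float64(1.8)], [np.float64(-0.085), np.float64(0.0576), 0, 0, 0, np.float64(1.95)], [np.float64(-0.0933), np.float64(0.0535), 0, 0, 0, np.float64(2.1)], [np.float64(-0.1009), np.float64(0.0482), 0, 0, 0, np.float64(2.25)], [np.float64(-0.1077), np.float64(0.0419), 0, 0, 0, np.float64(2.4)], [np.float64(-0.1135), np.float64(0.0346), 0, 0, 0, np.float64(2.55)], [np.float64(-0.1181), np.float64(0.0265), 0, 0, 0, np.float64(2.7)], [np.float64(-0.1214), np.float64(0.0178), 0, 0, 0, np.float64(2.85)], [np.float64(-0.1234), np.float64(0.0087), 0, 0, 0, np.float64(3.0)]]
clock: 11.7
ee_pos: [0.5311, -0.0806, 0.2259]
eef_rot: [[-0.979, 0.204, -0.002], [0.204, 0.979, 0.0], [0.002, -0.0, -1.0]]
wrist_force: [-0.2, 0.1, 0.3]
gripper_width: 0.378
grip_force: 0.0
```

```bash
python3 shift.py '[[-0.0007, 0.0093, 0, 0, 0, 0.15], [-0.0028, 0.0183, 0, 0, 0, 0.3], [-0.0062, 0.027, 0, 0, 0, 0.45], [-0.0108, 0.035, 0, 0, 0, 0.6], [-0.0166, 0.0423, 0, 0, 0, 0.75], [-0.0235, 0.0486, 0, 0, 0, 0.9], [-0.0312, 0.0538, 0, 0, 0, 1.05], [-0.0395, 0.0578, 0, 0, 0, 1.2], [-0.0395, 0.0578, 0, 0, 0, 1.2]]'
python3 - <<'E'
from h import *
d=snap('scene')
cv2.imwrite('pics/c5.png',cv2.resize(d['img'][140:270,250:400,::-1],None,fx=4,fy=4,interpolation=cv2.INTER_CUBIC))
s=bot.observe();print(s['joint_pos'],s['ee_pos'],proj(d,[[*s['ee_pos'][:2],.247]])*4-[1000,560])
E
```

```text
clock: 12.6
ee_pos: [0.5822, -0.032, 0.2264]
eef_rot: [[-0.165, 0.986, -0.0], [0.986, 0.165, 0.0], [0.0, -0.0, -1.0]]
wrist_force: [-1.1, 0.1, 0.2]
gripper_width: 0.379
grip_force: 0.0
[-1.63885942e-01  4.02353359e-01  4.10172506e-02  1.20988951e+00
 -6.40817741e-05  1.23856859e+00] [ 0.58185438 -0.03207961  0.22645618] [[308.83802379 179.01196609]]
```

View pics/c5.png

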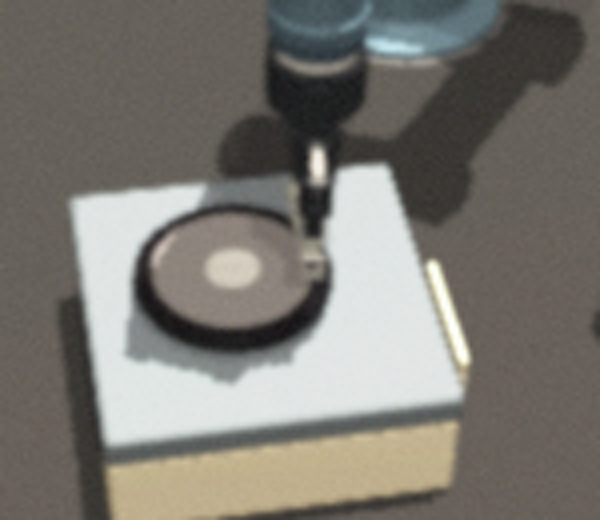

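The handle has come round to the hatch side (crop 312,262) and the tray front is now out (448,315). I'll keep winding and track the tray by depth.

```bash
cat >> h.py <<'E'
def tray():
    c=np.array([.587,-.0745]);a=np.radians(17.85);X=np.array([np.cos(a),np.sin(a)]);Y=np.array([-X[1],X[0]])
    for n in('scene','top'):
        P=cloud(snap(n));q=P[...,:2]-c;x=q@X;y=q@Y;z=P[...,2]
        m=(abs(x)<.055)&(y>.146)&(y<.3)&(z>.055)&(z<.085)
        print(n,m.sum(),'tray outer y pct',np.percentile(y[m],[50,90,98]) if m.sum() else None)
E
python3 shift.py '[[-0.0007, 0.0093, 0, 0, 0, 0.15], [-0.0028, 0.0183, 0, 0, 0, 0.3], [-0.0062, 0.027, 0, 0, 0, 0.45], [-0.0108, 0.035, 0, 0, 0, 0.6], [-0.0166, 0.0423, 0, 0, 0, 0.75], [-0.0235, 0.0486, 0, 0, 0, 0.9], [-0.0312, 0.0538, 0, 0, 0, 1.05], [-0.0395, 0.0578, 0, 0, 0, 1.2], [-0.0484, 0.0605, 0, 0, 0, 1.35], [-0.0576, 0.0618, 0, 0, 0, 1.5], [-0.0669, 0.0618, 0, 0, 0, 1.65], [-0.0669, 0.0618, 0, 0, 0, 1.65]]'
python3 - <<'E'
from h import *
s=bot.observe();p=s['ee_pos'];print(s['joint_pos'],np.linalg.norm(p[:2]-[.593,-.0935]),np.arctan2(p[1]+.0935,p[0]-.593));tray()
E
```

```text
clock: 13.85
ee_pos: [0.6535, -0.089, 0.2266]
eef_rot: [[0.996, 0.087, -0.0], [0.087, -0.996, -0.0], [-0.0, 0.0, -1.0]]
wrist_force: [0.8, 0.1, -0.0]
gripper_width: 0.381
grip_force: 0.0
[-2.31255388e-01  5.66740499e-01  3.04200285e-01  1.30840125e+00
 -3.95323018e-04  2.82290050e+00] 0.06068034562464188 0.0747940872580717
scene 75 tray outer y pct [0.19346329 0.19682112 0.1977594 ]
top 73 tray outer y pct [0.19128101 0.19503433 0.19581527]
```

```bash
python3 shift.py '[[0, 0, -0.03, 0, 0, 0], [0, 0, -0.05, 0, 0, 0], [0, 0, -0.05, 0, 0, 0], [0, 0, -0.05, 0, 0, -0.15], [0, 0, -0.05, 0, 0, -0.3], [0, 0, -0.05, 0, 0, -0.45], [0, 0, -0.05, 0, 0, -0.6], [0, 0, -0.05, 0, 0, -0.75], [0, 0, -0.05, 0, 0, -0.9], [0, 0, -0.05, 0, 0, -1.05], [0, 0, -0.05, 0, 0, -1.2], [0, 0, -0.05, 0, 0, -1.35], [0, 0, -0.05, 0, 0, -1.5], [0, 0, -0.05, 0, 0, -1.65]]'
python3 shift.py '[[0, 0, 0, 0, 0, -0.15], [0, 0, 0, 0, 0, -0.3], [0, 0, 0, 0, 0, -0.45], [0, 0, 0, 0, 0, -0.6], [0, 0, 0, 0, 0, -0.75], [0, 0, 0, 0, 0, -0.9], [0, 0, 0, 0, 0, -1.05], [0, 0, 0, 0, 0, -1.2], [0, 0, 0, 0, 0, -1.35], [0, 0, 0, 0, 0, -1.49], [0, 0, 0, 0, 0, -1.49]]'
python3 - <<'E'
from h import *
s=bot.observe();print(s['joint_pos'])
# handle location from clouds
for n in('scene','top'):
    P=cloud(snap(n));z=P[...,2];m=(z>.215)&(z<.25)&(np.hypot(P[...,0]-.655,P[...,1]+.09)<.03)
    print(n,m.sum(),P[m].mean(0) if m.sum() else 0)
a=.08;row([.593+.062*np.cos(a),-.0935+.062*np.sin(a),.2275],a-np.pi)
E
```

```text
clock: 15.35
ee_pos: [0.6532, -0.0877, 0.2756]
eef_rot: [[-0.173, 0.985, -0.002], [0.985, 0.173, 0.0], [0.0, -0.001, -1.0]]
wrist_force: [0.2, 0.3, -0.3]
gripper_width: 0.377
grip_force: 0.0
clock: 16.45
ee_pos: [0.6532, -0.0877, 0.2758]
eef_rot: [[-0.996, -0.086, -0.001], [-0.086, 0.996, 0.0], [0.001, 0.0, -1.0]]
wrist_force: [-0.3, 0.4, -0.5]
gripper_width: 0.382
grip_force: 0.0
[-2.29583714e-01  5.65596642e-01  4.28173794e-01  1.43481560e+00
 -1.35745932e-04 -3.15867314e-01]
scene 89 [ 0.65464399 -0.08558445  0.23482404]
top 0 0
[-0.0014, -0.0009, 0.0486, 0.0002, -0.001, 0.0028]
```

```bash
python3 shift.py '[[-0.0015, 0.002, 0, 0, 0, 0], [-0.0015, 0.002, 0.02, 0, 0, 0], [-0.0015, 0.002, 0.04, 0, 0, 0], [-0.0015, 0.002, 0.048, 0, 0, 0], [-0.0015, 0.002, 0.048, 0, 0, 0]]'
```

```text
clock: 17.05
ee_pos: [0.6541, -0.0856, 0.2273]
eef_rot: [[-0.996, -0.084, -0.003], [-0.084, 0.996, 0.001], [0.003, 0.001, -1.0]]
wrist_force: [0.6, -0.2, 0.3]
gripper_width: 0.377
grip_force: 0.0
```

No contact on the way down. I'll wind about 3.0 rad more.

```bash
python3 shift.py '[[0.0007, -0.0093, 0, 0, 0, 0.15], [0.0028, -0.0183, 0, 0, 0, 0.3], [0.0062, -0.027, 0, 0, 0, 0.45], [0.0108, -0.035, 0, 0, 0, 0.6], [0.0166, -0.0423, 0, 0, 0, 0.75], [0.0235, -0.0486, 0, 0, 0, 0.9], [0.0312, -0.0538, 0, 0, 0, 1.05], [0.0395, -0.0578, 0, 0, 0, 1.2], [0.0484, -0.0605, 0, 0, 0, 1.35], [0.0576, -0.0618, 0, 0, 0, 1.5], [0.0669, -0.0618, 0, 0, 0, 1.65], [0.0761, -0.0604, 0, 0, 0, 1.8], [0.085, -0.0576, 0, 0, 0, 1.95], [0.0933, -0.0535, 0, 0, 0, 2.1], [0.1009, -0.0482, 0, 0, 0, 2.25], [0.1077, -0.0419, 0, 0, 0, 2.4], [0.1135, -0.0346, 0, 0, 0, 2.55], [0.1181, -0.0265, 0, 0, 0, 2.7], [0.1214, -0.0178, 0, 0, 0, 2.85], [0.1234, -0.0087, 0, 0, 0, 3.0]]'
python3 - <<'E'
from h import *
s=bot.observe();p=s['ee_pos'];print(s['joint_pos'],np.linalg.norm(p[:2]-[.593,-.0935]),np.arctan2(p[1]+.0935,p[0]-.593));tray()
E
```

```text
clock: 19.05
ee_pos: [0.5333, -0.1062, 0.2307]
eef_rot: [[0.976, 0.216, 0.002], [0.216, -0.976, -0.004], [0.001, 0.004, -1.0]]
wrist_force: [0.0, -3.1, 1.3]
gripper_width: 0.378
grip_force: 1.4
[-0.31178367  0.31925136 -0.069187    1.17904391 -0.00284764  2.61177839] 0.06100228065795262 -2.931158019234415
scene 77 tray outer y pct [0.24753127 0.25068717 0.25311514]
top 98 tray outer y pct [0.24532726 0.24950551 0.25079708]
```

```bash
python3 shift.py '[[0, 0, -0.03, 0, 0, 0], [0, 0, -0.048, 0, 0, 0], [0, 0, -0.048, 0, 0, 0], [0, 0, -0.048, 0, 0, -0.15], [0, 0, -0.048, 0, 0, -0.3], [0, 0, -0.048, 0, 0, -0.45], [0, 0, -0.048, 0, 0, -0.6], [0, 0, -0.048, 0, 0, -0.75], [0, 0, -0.048, 0, 0, -0.9], [0, 0, -0.048, 0, 0, -1.05], [0, 0, -0.048, 0, 0, -1.2], [0, 0, -0.048, 0, 0, -1.35], [0, 0, -0.048, 0, 0, -1.5], [0, 0, -0.048, 0, 0, -1.65]]'
python3 shift.py '[[0, 0, 0, 0, 0, -0.15], [0, 0, 0, 0, 0, -0.3], [0, 0, 0, 0, 0, -0.45], [0, 0, 0, 0, 0, -0.6], [0, 0, 0, 0, 0, -0.75], [0, 0, 0, 0, 0, -0.9], [0, 0, 0, 0, 0, -1.05], [0, 0, 0, 0, 0, -1.2], [0, 0, 0, 0, 0, -1.35], [0, 0, 0, 0, 0, -1.49], [0, 0, 0, 0, 0, -1.49]]'
python3 - <<'E'
from h import *
print(bot.observe()['joint_pos'])
for n in('scene',):
    P=cloud(snap(n));z=P[...,2];m=(z>.215)&(z<.25)&(np.hypot(P[...,0]-.534,P[...,1]+.108)<.03)
    print(n,m.sum(),P[m].mean(0) if m.sum() else 0)
p=bot.observe()['ee_pos'];a=-2.94;row([.593+.062*np.cos(a),-.0935+.062*np.sin(a),.2275],a)
E
```

```text
clock: 20.55
ee_pos: [0.5328, -0.105, 0.276]
eef_rot: [[-0.308, 0.951, -0.001], [0.951, 0.308, 0.0], [0.001, -0.0, -1.0]]
wrist_force: [0.5, -0.8, 0.2]
gripper_width: 0.383
grip_force: 0.0
clock: 21.65
ee_pos: [0.5328, -0.105, 0.2761]
eef_rot: [[-0.975, -0.224, -0.001], [-0.224, 0.975, 0.0], [0.001, 0.001, -1.0]]
wrist_force: [0.1, 0.6, -0.2]
gripper_width: 0.382
grip_force: 0.0
[-3.11487202e-01  3.07644157e-01  3.22278633e-02  1.29616893e+00
  1.24229777e-04 -5.37112633e-01]
scene 76 [ 0.54393426 -0.10614639  0.23526076]
[0.0007, -0.0008, 0.0487, 0.0004, -0.0005, 0.0212]
```

Run:
```python
from h import *
Q=[]
for i in range(4):
    P=cloud(snap('scene'));z=P[...,2];m=(z>.19)&(z<.25)&(np.hypot(P[...,0]-.54,P[...,1]+.108)<.035);Q.append(P[m])
Q=np.vstack(Q)
for a in np.arange(.19,.25,.01):
    k=Q[(Q[:,2]>=a)&(Q[:,2]<a+.01)];print(round(a,3),len(k),np.median(k,0).round(4) if len(k) else 0, k[:,0].max().round(4) if len(k) else 0)
```

```text
0.19 38 [ 0.5426 -0.1052  0.1972] 0.5486
0.2 49 [ 0.5433 -0.1049  0.2041] 0.5505
0.21 67 [ 0.5457 -0.1046  0.2154] 0.5501
0.22 63 [ 0.5468 -0.1044  0.2255] 0.5537
0.23 72 [ 0.5475 -0.107   0.2352] 0.5539
0.24 134 [ 0.5425 -0.1051  0.245 ] 0.5552
```

The handle leans inward about 0.07 rad. Before winding on, I'll push it onto its stop with shut fingers from the wheel's centre side.

```bash
python3 shift.py '[[-0.02, 0, 0, 0, 0, 0], [-0.04, 0, 0, 0, 0, 0], [-0.04, 0, 0, 0, 0, 0], [-0.04, 0, 0, 0, 0, 0], [-0.04, 0, 0.02, 0, 0, 0], [-0.04, 0, 0.042, 0, 0, 0], [-0.036, 0, 0.042, 0, 0, 0], [-0.032, 0, 0.042, 0, 0, 0], [-0.032, 0, 0.042, 0, 0, 0]]' 0.0
python3 shift.py '[[0.002, 0, 0, 0, 0, 0], [0.004, 0, 0, 0, 0, 0], [0.004, 0, 0, 0, 0, 0]]'
python3 shift.py '[[0.002, 0, 0, 0, 0, 0], [0.004, 0, 0, 0, 0, 0], [0.004, 0, 0, 0, 0, 0]]'
python3 -c "
from h import *
p=bot.observe()['ee_pos'];print(np.linalg.norm(p[:2]-[.593,-.0935]),np.arctan2(p[1]+.0935,p[0]-.593))"
```

```text
clock: 22.8
ee_pos: [0.5636, -0.0982, 0.2362]
eef_rot: [[-0.975, -0.222, 0.001], [-0.222, 0.975, -0.001], [-0.001, -0.001, -1.0]]
wrist_force: [0.1, 0.1, 0.0]
gripper_width: 0.001
grip_force: 0.0
clock: 23.1
ee_pos: [0.5609, -0.0989, 0.2358]
eef_rot: [[-0.975, -0.222, 0.003], [-0.222, 0.975, -0.0], [-0.002, -0.001, -1.0]]
wrist_force: [1.2, -0.4, 1.1]
gripper_width: -0.005
grip_force: 0.8
clock: 23.4
ee_pos: [0.5582, -0.0996, 0.2364]
eef_rot: [[-0.975, -0.223, 0.005], [-0.223, 0.975, -0.0], [-0.005, -0.001, -1.0]]
wrist_force: [5.2, 1.3, 4.2]
gripper_width: -0.001
grip_force: 2.5
0.03532972639086683 -2.9680298764355193
```

```bash
python3 shift.py '[[0.002, 0, 0, 0, 0, 0], [0.003, 0, 0, 0, 0, 0], [0.003, 0, 0, 0, 0, 0]]'
python3 shift.py '[[0.002, 0, 0, 0, 0, 0], [0.003, 0, 0, 0, 0, 0], [0.003, 0, 0, 0, 0, 0]]'
```

```text
clock: 23.7
ee_pos: [0.5554, -0.1003, 0.2365]
eef_rot: [[-0.975, -0.223, 0.006], [-0.223, 0.975, -0.0], [-0.005, -0.002, -1.0]]
wrist_force: [5.3, 1.4, 4.0]
gripper_width: -0.004
grip_force: 2.5
clock: 24.0
ee_pos: [0.5541, -0.1007, 0.2366]
eef_rot: [[-0.975, -0.223, 0.009], [-0.223, 0.975, 0.001], [-0.009, -0.001, -1.0]]
wrist_force: [9.0, 2.1, 2.4]
gripper_width: -0.001
grip_force: 4.8
```

```bash
python3 shift.py '[[0.001, 0, 0, 0, 0, 0], [0.002, 0, 0, 0, 0, 0], [0.002, 0, 0, 0, 0, 0]]'
python3 -c "
from h import *
p=bot.observe()['ee_pos'];print(np.linalg.norm(p[:2]-[.593,-.0935]),np.arctan2(p[1]+.0935,p[0]-.593))"
```

```text
clock: 24.3
ee_pos: [0.5539, -0.1008, 0.2367]
eef_rot: [[-0.975, -0.224, 0.012], [-0.224, 0.975, 0.002], [-0.012, -0.001, -1.0]]
wrist_force: [14.5, 4.0, -0.3]
gripper_width: 0.0
grip_force: 7.3
0.03975775249189253 -2.9574997913997194
```

That is the stop: force rose to 14 N with no motion. I'll back off, rise and re-cage the handle.

```bash
python3 shift.py '[[-0.01, 0, 0, 0, 0, 0], [-0.02, 0, 0, 0, 0, 0], [-0.02, 0, 0, 0, 0, 0], [-0.02, 0, -0.03, 0, 0, 0], [-0.02, 0, -0.042, 0, 0, 0], [-0.02, 0, -0.042, 0, 0, 0], [0, 0, -0.042, 0, 0, 0], [0.0162, 0, -0.042, 0, 0, 0], [0.0162, 0, -0.042, 0, 0, 0]]' 0.0
python3 - <<'E'
from h import *
Q=[]
for i in range(4):
    P=cloud(snap('scene'));z=P[...,2];m=(z>.19)&(z<.25)&(np.hypot(P[...,0]-.54,P[...,1]+.108)<.035);Q.append(P[m])
Q=np.vstack(Q)
for a in np.arange(.19,.25,.01):
    k=Q[(Q[:,2]>=a)&(Q[:,2]<a+.01)];print(round(a,3),len(k),np.median(k,0).round(4))
row([.5325,-.1075,.2275],-2.91)
E
```

```text
clock: 25.2
ee_pos: [0.5307, -0.1051, 0.276]
eef_rot: [[-0.975, -0.221, -0.002], [-0.221, 0.975, 0.0], [0.002, 0.001, -1.0]]
wrist_force: [-0.2, 0.2, 0.2]
gripper_width: -0.003
grip_force: 0.0
0.19 51 [ 0.539  -0.1056  0.1958]
0.2 58 [ 0.5405 -0.1057  0.2061]
0.21 68 [ 0.5404 -0.1053  0.2154]
0.22 76 [ 0.5405 -0.1078  0.2249]
0.23 74 [ 0.5414 -0.1052  0.236 ]
0.24 94 [ 0.5388 -0.1076  0.2452]
[0.0011, -0.0024, 0.0489, 0.0001, -0.0, -0.0073]
```

```bash
python3 shift.py '[[0, -0.002, 0, 0, 0, 0], [0, -0.002, 0, 0, 0, 0], [0, -0.002, 0, 0, 0, 0], [0, -0.002, 0.02, 0, 0, 0], [0, -0.002, 0.04, 0, 0, 0], [0, -0.002, 0.048, 0, 0, 0], [0, -0.002, 0.048, 0, 0, 0]]' 0.38
python3 shift.py '[[-0.0007, 0.0093, 0, 0, 0, 0.15], [-0.0028, 0.0183, 0, 0, 0, 0.3], [-0.0062, 0.027, 0, 0, 0, 0.45], [-0.0108, 0.035, 0, 0, 0, 0.6], [-0.0108, 0.035, 0, 0, 0, 0.6]]'
python3 - <<'E'
from h import *
p=bot.observe()['ee_pos'];print(np.linalg.norm(p[:2]-[.593,-.0935]),np.arctan2(p[1]+.0935,p[0]-.593));tray()
E
```

```text
clock: 26.1
ee_pos: [0.5322, -0.1066, 0.2276]
eef_rot: [[-0.975, -0.222, -0.003], [-0.222, 0.975, 0.001], [0.002, 0.001, -1.0]]
wrist_force: [-1.2, 1.1, 0.8]
gripper_width: 0.38
grip_force: 0.0
clock: 26.6
ee_pos: [0.5365, -0.0698, 0.2299]
eef_rot: [[-0.931, 0.366, 0.002], [0.366, 0.931, -0.0], [-0.002, 0.0, -1.0]]
wrist_force: [-0.3, -0.4, -0.2]
gripper_width: 0.387
grip_force: 0.0
0.06122928762019293 2.7448244276191414
scene 81 tray outer y pct [0.25921453 0.2625959  0.26405334]
top 115 tray outer y pct [0.24833108 0.26066496 0.26190974]
```

```bash
python3 shift.py '[[-0.0001, 0.004, 0, 0, 0, 0.06], [-0.0005, 0.008, 0, 0, 0, 0.13], [-0.001, 0.011, 0, 0, 0, 0.18], [-0.001, 0.011, 0, 0, 0, 0.18]]'
python3 -c "
from h import *
p=bot.observe()['ee_pos'];print(np.linalg.norm(p[:2]-[.593,-.0935]),np.arctan2(p[1]+.0935,p[0]-.593));tray()"
```

```text
clock: 27.1
ee_pos: [0.5403, -0.0647, 0.2294]
eef_rot: [[-0.849, 0.528, -0.001], [0.528, 0.849, -0.01], [-0.004, -0.009, -1.0]]
wrist_force: [-4.0, -11.4, 0.7]
gripper_width: 0.379
grip_force: 5.8
0.060071809974872555 2.642505527180198
scene 78 tray outer y pct [0.26053285 0.26471137 0.26644723]
top 105 tray outer y pct [0.25694822 0.26189831 0.26285974]
```

```bash
python3 shift.py '[[0, 0.003, 0, 0, 0, 0.05], [-0.0004, 0.006, 0, 0, 0, 0.1], [-0.0004, 0.006, 0, 0, 0, 0.1]]'
python3 -c "
from h import *
p=bot.observe()['ee_pos'];print(np.linalg.norm(p[:2]-[.593,-.0935]),np.arctan2(p[1]+.0935,p[0]-.593));tray()"
```

```text
clock: 27.5
ee_pos: [0.5417, -0.0653, 0.2293]
eef_rot: [[-0.79, 0.613, -0.006], [0.613, 0.79, -0.022], [-0.008, -0.021, -1.0]]
wrist_force: [-10.1, -28.3, 1.0]
gripper_width: 0.38
grip_force: 14.0
0.05853333350619171 2.6392018137563724
scene 80 tray outer y pct [0.26073864 0.26412823 0.26582034]
top 117 tray outer y pct [0.24735445 0.26185287 0.26302842]
```

The wheel is at its stop: 30 N with no further motion, and the tray's outer face is at about 0.265. I'll unload the wheel and set up the fold grip.

```bash
python3 shift.py '[[0, -0.006, 0, 0, 0, -0.1], [0, -0.012, -0.004, 0, 0, -0.2], [0, -0.012, -0.008, 0, 0, -0.2], [0, -0.012, -0.008, 0, 0, -0.2]]'
python3 - <<'E'
from h import *
p=bot.observe()['ee_pos'];print(np.linalg.norm(p[:2]-[.593,-.0935]),np.arctan2(p[1]+.0935,p[0]-.593))
P=cloud(snap('scene'));z=P[...,2];m=(z>.19)&(z<.25)&(np.hypot(P[...,0]-.54,P[...,1]+.065)<.03)
print(m.sum(),np.median(P[m],0))
a=2.69;row([.593+.062*np.cos(a),-.0935+.062*np.sin(a),.2375],a);tray()
E
```

```text
clock: 28.0
ee_pos: [0.5376, -0.0655, 0.2379]
eef_rot: [[-0.897, 0.441, 0.002], [0.441, 0.897, -0.0], [-0.002, 0.001, -1.0]]
wrist_force: [0.6, 0.4, 0.6]
gripper_width: 0.379
grip_force: 0.0
0.06202525683338973 2.67406791829385
187 [ 0.54522769 -0.06633359  0.23317155]
[-0.0002, -0.0012, -0.0, 0.0005, 0.0014, -0.005]
scene 74 tray outer y pct [0.26073339 0.26457313 0.26667111]
top 97 tray outer y pct [0.25751942 0.26196825 0.26332894]
```

Forces are near zero and the tray is still out. I'll clamp and fold, following the reverse arc.

```bash
python3 shift.py '[[0, 0, 0, 0, 0, 0], [0, 0, 0, 0, 0, 0], [0, 0, 0, 0, 0, 0], [0, 0, 0, 0, 0, 0]]' 0.0
python3 shift.py '[[-0.005, 0, 0.0002, 0, 0, 0], [-0.0096, 0, 0.001, 0, 0, 0], [-0.0145, 0, 0.002, 0, 0, 0], [-0.0188, 0, 0.0033, 0, 0, 0], [-0.0235, 0, 0.005, 0, 0, 0], [-0.0275, 0, 0.0074, 0, 0, 0], [-0.0315, 0, 0.01, 0, 0, 0], [-0.0354, 0, 0.0129, 0, 0, 0], [-0.0389, 0, 0.0161, 0, 0, 0], [-0.0421, 0, 0.0196, 0, 0, 0], [-0.045, 0, 0.0235, 0, 0, 0], [-0.0476, 0, 0.0275, 0, 0, 0], [-0.0498, 0, 0.0318, 0, 0, 0], [-0.0517, 0, 0.0362, 0, 0, 0], [-0.0531, 0, 0.0408, 0, 0, 0], [-0.0542, 0, 0.0454, 0, 0, 0], [-0.0548, 0, 0.0502, 0, 0, 0], [-0.0548, 0, 0.0502, 0, 0, 0]]'
python3 - <<'E'
from h import *
d=snap('scene')
cv2.imwrite('pics/c6.png',cv2.resize(d['img'][140:270,250:420,::-1],None,fx=4,fy=4,interpolation=cv2.INTER_CUBIC));tray()
E
```

```text
clock: 28.55
ee_pos: [0.5364, -0.0667, 0.2373]
eef_rot: [[-0.898, 0.441, -0.001], [0.441, 0.897, -0.005], [-0.001, -0.005, -1.0]]
wrist_force: [-4.2, -4.7, 5.4]
gripper_width: 0.279
grip_force: 58.9
clock: 30.35
ee_pos: [0.5934, -0.094, 0.1918]
eef_rot: [[-0.897, 0.442, 0.017], [0.442, 0.897, -0.011], [-0.02, -0.002, -1.0]]
wrist_force: [9.8, -11.1, 10.1]
gripper_width: 0.285
grip_force: 60.0
scene 82 tray outer y pct [0.26066209 0.26396082 0.26490839]
top 112 tray outer y pct [0.25718602 0.26177299 0.26290183]
```

View pics/c6.png

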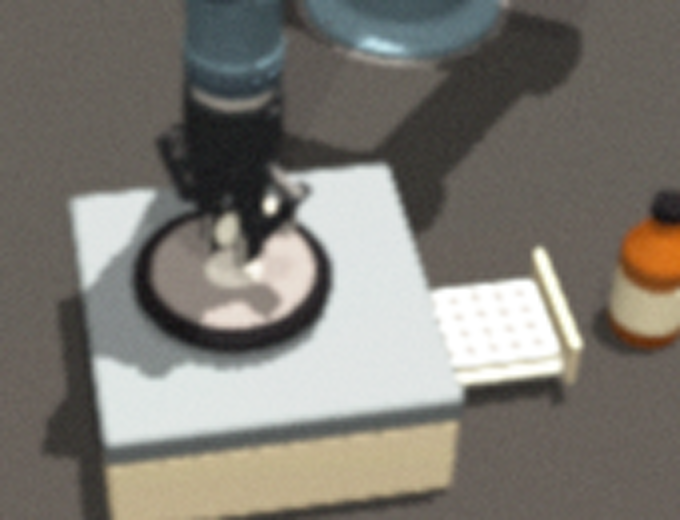

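The tray is fully out (crop 505,335), clear of the bottle (645,280), and the handle (225,235) is nearly flat. I'll release, then press it down from above with shut fingers.

```bash
python3 shift.py '[[0, 0, 0.003, 0, 0, 0], [0, 0, 0.005, 0, 0, 0], [0, 0, 0.005, 0, 0, 0]]'
python3 shift.py '[[0, 0, 0, 0, 0, 0], [0, 0, 0, 0, 0, 0], [0, 0, 0, 0, 0, 0], [0, 0, 0, 0, 0, 0]]' 0.65
python3 shift.py '[[0, 0, -0.03, 0, 0, 0], [0, 0, -0.06, 0, 0, 0], [0, 0, -0.06, 0, 0, 0]]'
python3 shift.py '[[0, 0, 0, 0, 0, 0], [0, 0, 0, 0, 0, 0], [0, 0, 0, 0, 0, 0], [0, 0, 0, 0, 0, 0], [0, 0, 0, 0, 0, 0]]' 0.0
python3 - <<'E'
from h import *
Q=np.vstack([cloud(snap('scene')).reshape(-1,3) for i in range(4)]);u=np.array([np.cos(2.69),np.sin(2.69)])
q=Q[:,:2]-[.593,-.0935];r=q@u;t=q@[-u[1],u[0]];m=(abs(t)<.02)&(Q[:,2]>.158)&(Q[:,2]<.215)
for a in np.arange(-.04,.08,.01):
    k=m&(r>=a)&(r<a+.01);print(round(a,3),k.sum(),np.percentile(Q[k,2],[50,90]).round(4) if k.sum() else '',t[k].mean().round(4) if k.sum() else '')
row([*(np.array([.593,-.0935])+u*.002),.22],2.69)
E
```

```text
clock: 30.8
ee_pos: [0.5945, -0.0945, 0.1876]
eef_rot: [[-0.897, 0.442, 0.019], [0.442, 0.897, -0.012], [-0.022, -0.002, -1.0]]
wrist_force: [10.5, -11.7, 11.3]
gripper_width: 0.28
grip_force: 60.9
clock: 31.2
ee_pos: [0.5852, -0.0886, 0.1806]
eef_rot: [[-0.898, 0.44, -0.002], [0.44, 0.898, 0.001], [0.003, -0.0, -1.0]]
wrist_force: [-0.0, -1.1, 0.1]
gripper_width: 0.645
grip_force: 0.0
clock: 31.5
ee_pos: [0.588, -0.0895, 0.2455]
eef_rot: [[-0.898, 0.44, 0.006], [0.44, 0.898, -0.002], [-0.006, 0.001, -1.0]]
wrist_force: [0.4, 0.3, 0.0]
gripper_width: 0.652
grip_force: 0.0
clock: 32.0
ee_pos: [0.5858, -0.0892, 0.2408]
eef_rot: [[-0.898, 0.44, -0.001], [0.44, 0.898, 0.0], [0.001, -0.0, -1.0]]
wrist_force: [0.1, -0.2, -0.2]
gripper_width: -0.004
grip_force: 0.0
-0.04 0  
-0.03 0  
-0.02 86 [0.194  0.2006] -0.0009
-0.01 96 [0.1978 0.2036] -0.0037
0.0 63 [0.1973 0.2014] -0.0052
0.01 65 [0.1949 0.1985] -0.0044
0.02 54 [0.1907 0.1955] -0.0052
0.03 43 [0.1864 0.1904] -0.0046
0.04 28 [0.1828 0.1848] -0.0044
0.05 92 [0.1745 0.1804] -0.0039
0.06 94 [0.174  0.1776] -0.0032
0.07 23 [0.1731 0.1747] -0.0042
[-0.006, -0.0008, 0.0215, -0.0001, -0.0001, -0.0043]
```

The handle is still about 20° up (top at 0.20 against 0.18 when flat). I'll press it down.

```bash
python3 shift.py '[[-0.008, 0.003, 0, 0, 0, 0], [-0.008, 0.003, 0.006, 0, 0, 0], [-0.008, 0.003, 0.012, 0, 0, 0], [-0.008, 0.003, 0.018, 0, 0, 0], [-0.008, 0.003, 0.024, 0, 0, 0], [-0.008, 0.003, 0.028, 0, 0, 0], [-0.008, 0.003, 0.031, 0, 0, 0], [-0.008, 0.003, 0.031, 0, 0, 0]]'
```

```text
clock: 33.0
ee_pos: [0.5963, -0.0908, 0.2114]
eef_rot: [[-0.898, 0.44, 0.004], [0.44, 0.898, -0.002], [-0.004, 0.0, -1.0]]
wrist_force: [3.4, -1.7, 4.1]
gripper_width: -0.005
grip_force: 1.9
```

```bash
python3 shift.py '[[0, 0, 0.002, 0, 0, 0], [0, 0, 0.004, 0, 0, 0], [0, 0, 0.004, 0, 0, 0]]'
```

```text
clock: 33.3
ee_pos: [0.5953, -0.0904, 0.207]
eef_rot: [[-0.898, 0.44, 0.002], [0.44, 0.898, -0.001], [-0.002, 0.0, -1.0]]
wrist_force: [3.5, -1.0, 4.8]
gripper_width: -0.001
grip_force: 2.4
```

```bash
python3 shift.py '[[0, 0, 0.002, 0, 0, 0], [0, 0, 0.003, 0, 0, 0], [0, 0, 0.003, 0, 0, 0]]';  python3 shift.py '[[0, 0, 0.002, 0, 0, 0], [0, 0, 0.003, 0, 0, 0], [0, 0, 0.003, 0, 0, 0]]'
```

```text
clock: 33.6
ee_pos: [0.5953, -0.0904, 0.2047]
eef_rot: [[-0.898, 0.44, 0.002], [0.44, 0.898, -0.001], [-0.002, 0.0, -1.0]]
wrist_force: [3.2, -1.7, 6.5]
gripper_width: -0.002
grip_force: 4.0
clock: 33.9
ee_pos: [0.5954, -0.0904, 0.2042]
eef_rot: [[-0.898, 0.44, 0.004], [0.44, 0.898, -0.002], [-0.004, 0.0, -1.0]]
wrist_force: [-2.0, 0.3, 21.4]
gripper_width: -0.001
grip_force: 10.2
```

It has bottomed at 21 N, so it is flat. I'll retreat and verify.

```bash
python3 shift.py '[[0, 0, -0.03, 0, 0, 0], [0, 0, -0.08, 0, 0, 0], [0.04, 0, -0.1, 0, 0, 0], [0.08, 0, -0.1, 0, 0, 0], [0.12, 0, -0.1, 0, 0, 0], [0.16, 0, -0.1, 0, 0, 0], [0.2, 0, -0.1, 0, 0, 0], [0.2, 0, -0.1, 0, 0, 0]]'
python3 - <<'E'
from h import *
Q=np.vstack([cloud(snap('scene')).reshape(-1,3) for i in range(4)]);u=np.array([np.cos(2.69),np.sin(2.69)])
q=Q[:,:2]-[.593,-.0935];r=q@u;t=q@[-u[1],u[0]];m=(abs(t)<.02)&(Q[:,2]>.158)&(Q[:,2]<.215)
for a in np.arange(-.03,.08,.01):
    k=m&(r>=a)&(r<a+.01);print(round(a,3),k.sum(),np.percentile(Q[k,2],[50,90]).round(4) if k.sum() else '')
tray();d=snap('scene')
cv2.imwrite('pics/c7.png',cv2.resize(d['img'][130:280,180:480,::-1],None,fx=2.6,fy=2.6,interpolation=cv2.INTER_CUBIC))
E
```

```text
clock: 34.7
ee_pos: [0.4081, 0.0004, 0.2987]
eef_rot: [[-0.899, 0.438, -0.009], [0.438, 0.899, 0.002], [0.009, -0.002, -1.0]]
wrist_force: [0.6, 0.0, 0.6]
gripper_width: 0.001
grip_force: 0.0
-0.03 1 [0.1715 0.1715]
-0.02 121 [0.1715 0.1792]
-0.01 82 [0.1764 0.1816]
0.0 83 [0.178  0.1814]
0.01 73 [0.1778 0.1812]
0.02 66 [0.1777 0.1815]
0.03 61 [0.1765 0.1807]
0.04 44 [0.1752 0.1776]
0.05 113 [0.1728 0.1781]
0.06 101 [0.1735 0.1776]
0.07 25 [0.1724 0.1759]
scene 86 tray outer y pct [0.26058341 0.26378838 0.26506008]
top 82 tray outer y pct [0.25852567 0.26209771 0.2632985 ]
```

View pics/c7.png

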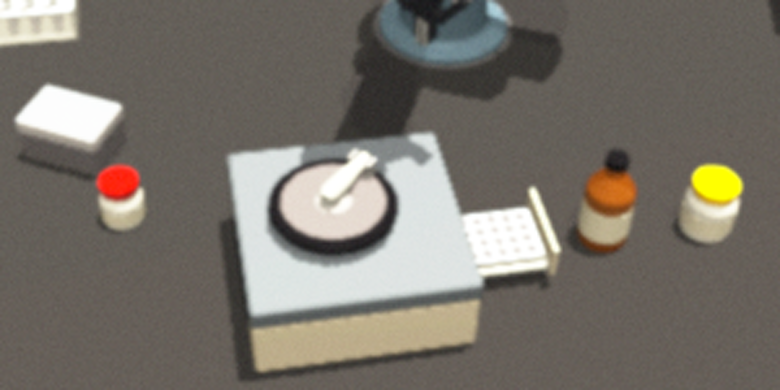

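The handle lies flat (350,178) and the tray is out (510,240). The bottle is standing (607,205), and the jar, pot and tip box are in place. Handing in.

```bash
python3 -c "
from rig import bot
print(bot.finish_job())"
```

```text
the job is handed in; nothing more can be done
None
```

The job is handed in at about 35 s: bottle standing clear of the hatch, tray wound out to the wheel's stop, handle folded flat, and the jar, pot and tip box not touched. One doubt: partway through winding the handle was about 0.07 rad short of upright, so winding may have begun slightly short; I pushed it onto its stop and wound the last part from there.

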